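# Seat the lens retaining ring of a photometer head with a pin spanner

## Robot

A 6-joint arm with a two-finger parallel gripper is mounted at the origin on the work surface. World frame = base frame: x ahead of the robot, y to its left, z up, the work surface at z = 0. Lengths are in mm, angles in rad, forces in N, time in s.
With the tool pointing down it reaches from about 350 to 875 mm from the base axis. Payload 4.2 kg.
Tool frame: the origin (TCP) lies between the finger pads; the fingertips stand 11 mm ahead of it and the grasp point (between the pads) lies 8 mm behind it; z points along the fingers, y is the direction in which the jaws open and shut (so a half turn about z gives the same grasp; the last joint's range is limited). The gripper opens to 85 mm and grips with 20 to 120 N. Pads are 22 mm wide; open, the fingers measure 114 mm over their backs; the gripper's body (76 mm by 85 mm) begins 54 mm behind the grasp point. The pads swing forward as they close: fully open they stand 13 mm farther back than shut.
Start: joints at [-1.039, 0.385, 0.008, 0, -1.194, -0.259], TCP at [168.41, -601.862, 211.312] pointing down, gripper open.
Joint ranges: [-3.14, 3.14], [-1.21, 2.06], [-1.07, 1.41], [-3.16, 2.05], [-2.99, -0.16], [-3.1, 3.1]. Speed limits (rad/s): [2.79, 2.79, 3.14, 3.14, 3.14, 3.14].

## Interface

Orientations are given as a unit quaternion [x, y, z, w].
In Python, from bench import * gives the robot as it stands.
- The arm moves only by the tool servo_tool, never from a script. Its argument "rows" is a list of rows, each a list of 7 numbers: the opening, from 0 (shut) to 1 (fully open), then the shift along the tool's x, y, z in cm, then the turn, a rotation vector about the tool's x, y, z in degrees. A call has 1 to 12 rows; each row shifts and turns the commanded pose from where the row before left it, along the tool's axes as they then stand; what a row does not reach is not made up. A row lasts 1/10 s, in which the tool goes at most 50 mm and 8.59 degrees, less where a joint would pass 70% of its speed; a pose out of reach is approached as far as the arm can. A call is refused whole if a number of a shift passes 5 or a number of a turn 8.59, either way. A call with a gripper value outside its range is refused whole. The fingers move at their own pace and stop on an object; the grip force is fixed at half the most. Time passes only in rows, so rows that do not move let the fingers close. It gives the time, the measured TCP pose, the force and the opening at its end, in the units of the state.
- read_state(): the state, without advancing time (a new reading comes with each control period).
- get_image(name): name is "scene" or "top"; returns a dict with "image" (420x560x3 uint8, red, green, blue), "mtx" (3x3 intrinsics, pixels), "extrinsics" (4x4, takes a point from camera to world coordinates). Camera axes: x right, y up, looking along -z (the intrinsics and any distortion apply to the point x, -y, -z); pixel columns grow to the right and rows downward; lengths in mm; the calibration is good to about 2 mm. A picture is of the moment at which its call begins. There is no depth.
- job_done(): hands the job in, once; it reports no verdict.
The state is a dict: "clock": time; "joints": joint angles; "joint_vel": joint speeds; "joint_efforts": joint torques, N m; "position": TCP position; "ee_rot": TCP orientation; "contact_force": force on the tool from outside, world axes, zero at the start; "wrist_torque": the same for the moment, N m; "gripper_width": finger opening in mm.
Only numpy, scipy, OpenCV 4.12 (cv2) and the standard library are available. Lean on these libraries where they do the work, as an engineer would, in place of code of your own. Each camera call takes 0.05 s, during which the arm holds its last target. There are 200 camera calls.

## Task

The ring that holds the lens in the photometer's detector head is loose: take the two-pin spanner from its stand, feel its pins fully into the ring's two holes, and turn the ring clockwise (seen from above) until it is fully home against its stop. Then stand the spanner back in its stand, pins in the stand's holes, and let go. Be gentle, the optics are delicate: touch the head with the spanner only, stop turning as soon as the ring comes up hard, let no pin push with more than 20 N, and leave the other things on the bench where they are.

Things in the scene. Friction and masses are not known exactly. Their poses are not given: they have to be found in the camera images.
- spanner: upright two-pin spanner, 0.11 to 0.21 kg, 79 mm tall. Origin midway between the pin tips, z up, x along the line through the pins (same after half a turn). Steel pins 5 mm thick at x = +-16 mm, z 0 to 7 mm, the last 2 mm tapered to 2.8 mm; crossbar 40 (x) by 16 (y) mm, z 7 to 15 mm; shaft 12 mm thick up to z = 45 mm. Starts standing in its stand with about 1 mm of play.
- spanner_grip (a point): centre of the spanner's flat aluminium grip, 62 mm above its origin; the grip is 40 (x) by 14 (y) mm, z 45 to 79 mm above the pin tips, and is pinched across its 14 mm thickness. Same axes as the spanner.
- stand: heavy grey block, 80 (x) by 44 (y) by 20 mm, does not move; origin at the centre of its underside, z up. Two round holes 10 mm wide, 12 mm deep in its top at x = +-16 mm, y = 0. Racked, the spanner's crossbar rests on the block's top: spanner origin 13 mm above the block's origin.
- head: detector head, fixed: beige box 120 (x) by 100 (y) mm, 50 mm tall; origin at the centre of its underside. Centred on its top stands the round black lens cell: collar 68 mm wide outside, 48 mm bore, rim 74 mm above the underside. The aluminium retaining ring lies in the bore, its face 12 mm below the rim.
- port (a point): on the ring's axis, level with the ring's upper face (62 mm above the head's underside); axes as the head. Ring 47 mm wide, 21 mm opening over the lens; two through holes 8 mm wide, 8 mm deep, 16 mm from the axis across from each other. Pins fully in, the crossbar rests on the ring's face and the spanner's origin is 7 mm below this point.
- ring (a joint): turn of the ring in its cell, rad, growing clockwise from above; 1.30 = hard stop (home), starts at 0.2 to 0.6. Steady friction about 0.12 N m; stays where left, at one height. The line of the holes lies C minus this value anticlockwise from the head's x axis; C, the cell's fitting angle, is constant, within -0.45..0.45 rad and NOT measured: find the holes by feel or sight.
- driver: loose screwdriver, 150 mm long, wooden handle 26 mm thick, lying; origin midway along it at its underside
- reagent: loose amber reagent bottle, 42 mm wide, 72 mm tall; origin at the centre of its foot
- beaker: loose glass beaker, 60 mm wide at the rim, 75 mm tall; origin at the centre of its foot
- washbottle: loose white plastic bottle, 64 mm wide, 150 mm tall; origin at the centre of its foot
- tissues: heavy cardboard box of lens tissues, 120 x 85 mm, 68 mm tall with the sheet; origin at the centre of its underside; does not move
- rack: white test-tube rack, 70 x 190 mm, tubes up to 92 mm tall; origin at the centre of its underside; does not move
- dish: clear round dish, 90 mm wide, 14 mm tall, with a washer and a nut in it; origin at the centre of its underside; does not move
Mind the look-alikes: they are no part of the job. What is shaped like the spanner but brown or yellow is not meant. Leave any black look-alike of the stand alone.

How it is judged:
By the outcome, as a careful person would: the job done as asked, in the order asked, and still so for the second after the job is handed in, with the robot touching nothing.
It also fails if it takes over 72 s, if anything falls off the work surface, if the arm or the gripper's body presses on something with over 40 N, if the wrist force passes 120 N, or if a joint passes its speed limit or range.

## Working session

There is one attempt and no reset: what is moved stays moved. The work goes in short steps, Python scripts to look and compute and a tool call to move; the robot and the scene stay as the last step left them, time stands still between calls to the robot, and variables do not carry over. Pictures are saved under pics/ and viewed, about 8 in all and at most 12, crops included, and the job is handed in when it is done.

Besides the shell and the picture viewer there is one more tool, called after ">>>" as a command line: name --pt "numbers of a row" for each row, then --argument value for the rest. servo_tool: Moves the arm, as the interface text tells. Its arguments: {"type":"object","properties":{"rows":{"type":"array","items":{"type":"array","items":{"type":"number"}}}},"required":["rows"]}

```bash
mkdir -p pics; cat > h.py <<'E'
from bench import *
import numpy as np, cv2
from scipy.spatial.transform import Rotation as R
def grab(n,fn=None):
    d=get_image(n)
    if fn: cv2.imwrite('pics/'+fn,cv2.cvtColor(np.asarray(d['image']),cv2.COLOR_RGB2BGR))
    return d
def ray(d,u,v):
    K=np.array(d['mtx']);E=np.array(d['extrinsics'])
    p=np.linalg.inv(K)@[u,v,1]; c=np.array([p[0],-p[1],-p[2]])
    return E[:3,3],E[:3,:3]@c
def onz(d,u,v,z):
    o,r=ray(d,u,v); return o+r*(z-o[2])/r[2]
def proj(d,P):
    K=np.array(d['mtx']);E=np.array(d['extrinsics'])
    c=E[:3,:3].T@(np.array(P)-E[:3,3]); q=K@[c[0],-c[1],-c[2]]; return q[:2]/q[2]
E
python3 - <<'E'
from h import *
import pickle
D={n:grab(n,n+'0.png') for n in('scene','top')}
pickle.dump(D,open('d0.pkl','wb'))
for n in D: print(D[n].keys(),D[n]['mtx'],np.round(D[n]['extrinsics'],3))
print(read_state())
E
```

```text
dict_keys(['image', 'mtx', 'extrinsics']) [[473.19860735   0.         283.41401454]
 [  0.         473.19860735 207.26706458]
 [  0.           0.           1.        ]] [[ 8.520000e-01 -2.790000e-01  4.430000e-01  1.142261e+03]
 [ 5.240000e-01  4.530000e-01 -7.210000e-01 -8.168880e+02]
 [ 1.000000e-03  8.470000e-01  5.320000e-01  7.140930e+02]
 [ 0.000000e+00  0.000000e+00  0.000000e+00  1.000000e+00]]
dict_keys(['image', 'mtx', 'extrinsics']) [[414.93480322   0.         280.39996137]
 [  0.         414.93480322 210.98757025]
 [  0.           0.           1.        ]] [[-2.000000e-03  9.780000e-01 -2.100000e-01  3.317210e+02]
 [-1.000000e+00 -2.000000e-03  3.000000e-03  3.694700e+01]
 [ 3.000000e-03  2.100000e-01  9.780000e-01  1.343533e+03]
 [ 0.000000e+00  0.000000e+00  0.000000e+00  1.000000e+00]]
{'clock': 0.1, 'joints': array([-1.03939424e+00,  3.85473566e-01,  6.79021762e-03, -4.15642276e-04,
       -1.19399243e+00, -2.58631402e-01]), 'joint_vel': array([-0.00027117, -0.00130563,  0.00468937,  0.00252315, -0.0008598 ,
       -0.00047294]), 'joint_efforts': array([-6.61703671e-04, -3.93319809e+01,  1.88928473e+01,  4.19791415e+00,
       -2.55264225e-03,  3.02236050e-07]), 'position': array([ 168.26117102, -601.36001869,  210.34840609]), 'ee_rot': array([-1.35886917e-01,  9.90723890e-01,  9.41692214e-04, -1.83334407e-04]), 'contact_force': array([0.18777253, 0.61226509, 0.0222789 ]), 'wrist_torque': array([-0.01332814,  0.00798792,  0.04867912]), 'gripper_width': 85.41525611511773}
```

View pics/scene0.png

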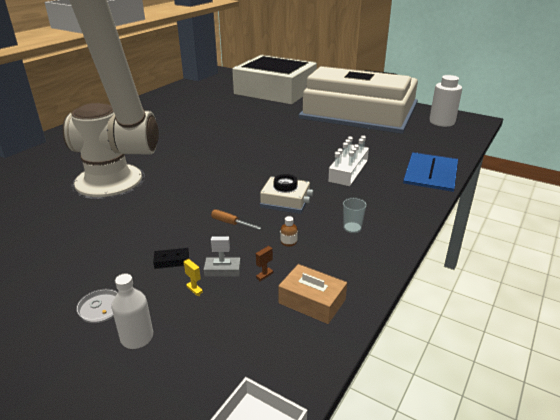

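View pics/top0.png

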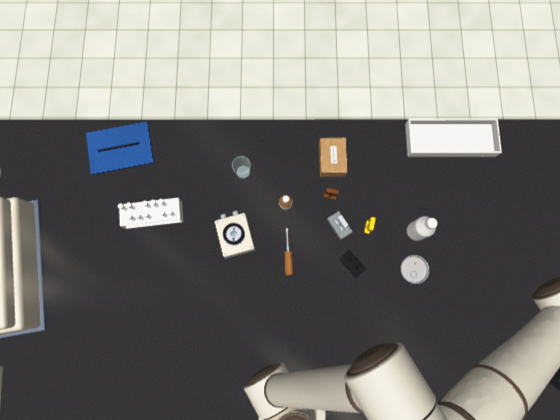

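Scene: grey stand plus spanner at about (221,255), head at (286,188). Top: stand at (340,224), head at (234,235), yellow look-alike at (370,225), brown one at (331,193), black stand at (352,263). I'll do masks and enlarged crops next.

```bash
python3 - <<'E'
from h import *
import pickle
D=pickle.load(open('d0.pkl','rb'))
t=cv2.cvtColor(D['top']['image'],cv2.COLOR_RGB2BGR); s=cv2.cvtColor(D['scene']['image'],cv2.COLOR_RGB2BGR)
def crop(i,u,v,w,h,k): return cv2.resize(i[v:v+h,u:u+w],None,fx=k,fy=k,interpolation=cv2.INTER_CUBIC)
A=np.hstack([crop(t,210,205,50,60,8)[:480],crop(t,315,200,50,60,8)])
cv2.imwrite('pics/c1.png',A)
B=np.hstack([crop(s,255,165,66,50,6),crop(s,190,230,66,50,6)])
cv2.imwrite('pics/c2.png',B)
# masks in top
for n,(u,v,w,h),lo in(('head',(205,205,60,60),120),('stand',(318,203,40,42),70)):
    im=t[v:v+h,u:u+w]; m=(im.min(2)>lo).astype(np.uint8)
    cs,_=cv2.findContours(m,0,1)
    for c in cs:
        if cv2.contourArea(c)>40:
            r=cv2.minAreaRect(c); b=cv2.boxPoints(r)+[u,v]; print(n,cv2.contourArea(c))
            z=50 if n=='head' else 20
            P=np.array([onz(D['top'],*q,z) for q in b]);print(b.round(1).tolist(),P.round(1).tolist(),P.mean(0).round(1),[np.linalg.norm(P[i]-P[i-1]).round(1) for i in range(4)])
E
```

```text
head 1175.5
[[212.8, 216.3], [243.9, 208.5], [254.1, 249.2], [223.0, 257.0]] [[592.1, 247.8, 50.0], [617.2, 149.5, 50.0], [486.9, 115.6, 50.0], [462.8, 212.0, 50.0]] [539.7 181.2  50. ] [np.float64(134.2), np.float64(101.4), np.float64(134.7), np.float64(99.4)]
stand 373.0
[[325.5, 218.3], [338.7, 209.5], [353.2, 231.2], [340.0, 240.0]] [[590.9, -113.8, 20.0], [620.0, -157.5, 20.0], [548.2, -202.0, 20.0], [519.7, -158.6, 20.0]] [ 569.7 -158.    20. ] [np.float64(84.0), np.float64(52.5), np.float64(84.4), np.float64(51.9)]
```

View pics/c1.png

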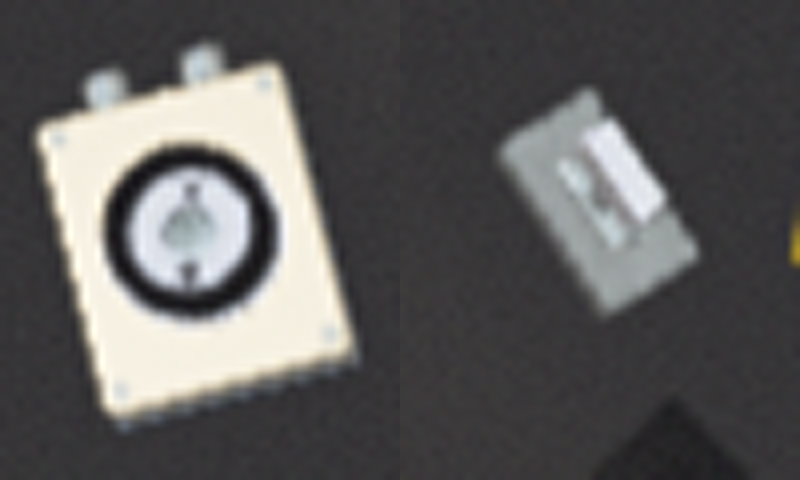

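View pics/c2.png

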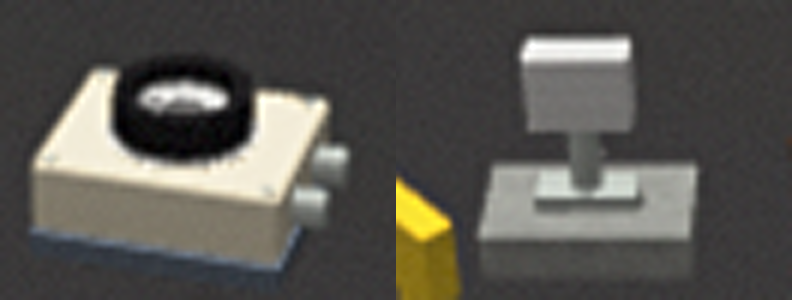

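Holes in the ring are visible in the top view at about (234.1,228.8) and (233.5,239.0). The grip's bright top face is near (388,213), i.e. (392,226) before scaling. Next I'll get sub-pixel values from both views.

```bash
python3 - <<'E'
from h import *
import pickle
D=pickle.load(open('d0.pkl','rb'))
def up(n,u,v,w,h,k=8):
    im=D[n]['image'][v:v+h,u:u+w]; return cv2.resize(im,None,fx=k,fy=k,interpolation=cv2.INTER_CUBIC),lambda p:(np.asarray(p,float)+.5)/k-.5+[u,v]
def tri(a,b):
    (o1,r1),(o2,r2)=a,b; r1=r1/np.linalg.norm(r1);r2=r2/np.linalg.norm(r2)
    s=np.linalg.lstsq(np.c_[r1,-r2],o2-o1,rcond=None)[0]; p,q=o1+s[0]*r1,o2+s[1]*r2; return (p+q)/2,np.linalg.norm(p-q)
# grip top face
c={}
for n,box,lo in(('top',(318,203,40,42),215),('scene',(205,228,30,20),215)):
    im,f=up(n,*box); m=(im.min(2)>lo).astype(np.uint8)
    cs,_=cv2.findContours(m,0,1); k=max(cs,key=cv2.contourArea); M=cv2.moments(k)
    p=f([M['m10']/M['m00'],M['m01']/M['m00']]); c[n]=p
    b=np.array([onz(D[n],*q,92) for q in f(cv2.boxPoints(cv2.minAreaRect(k)))])
    e=[b[i]-b[i-1] for i in range(4)]
    print(n,p.round(2),onz(D[n],*p,92).round(1),[(np.linalg.norm(x).round(1),np.degrees(np.arctan2(x[1],x[0])).round(1)) for x in e])
print('grip tri',tri(ray(D['top'],*c['top']),ray(D['scene'],*c['scene'])))
# stand top hull angle
im,f=up('top',318,203,40,42); m=(im.min(2)>85).astype(np.uint8)
k=max(cv2.findContours(m,0,1)[0],key=cv2.contourArea); b=np.array([onz(D['top'],*q,20) for q in f(cv2.boxPoints(cv2.minAreaRect(k)))])
print('stand',b.mean(0).round(1),[(np.linalg.norm(x).round(1),np.degrees(np.arctan2(x[1],x[0])).round(1)) for x in (b[0]-b[1],b[1]-b[2])])
# collar & ring
for n,box in(('top',(218,218,32,32)),('scene',(268,170,36,26))):
    im,f=up(n,*box); g=im.max(2)
    m=(g<100).astype(np.uint8)
    k=max(cv2.findContours(m,0,1)[0],key=cv2.contourArea)
    P=np.array([onz(D[n],*q,74)[:2] for q in f(k[:,0])],np.float32)
    print(n,'collar outer',cv2.fitEllipse(P))
    if n=='top':
        w=np.zeros_like(m); cv2.drawContours(w,[k],-1,1,-1)
        k2=max(cv2.findContours(((g>130)&(w>0)).astype(np.uint8),0,1)[0],key=cv2.contourArea)
        P=np.array([onz(D[n],*q,62)[:2] for q in f(k2[:,0])],np.float32); print('ring',cv2.fitEllipse(P))
        w2=np.zeros_like(m); cv2.drawContours(w2,[cv2.convexHull(k2)],-1,1,-1); w2=cv2.erode(w2,np.ones((25,25)))
        nn,l,st,ce=cv2.connectedComponentsWithStats(((g<140)&(w2>0)).astype(np.uint8))
        for i in range(1,nn):
            print('hole',st[i,4],f(ce[i]).round(2),onz(D[n],*f(ce[i]),62).round(1))
for n,u,v in(('head',0,0),):
    im,f=up('top',208,213,50,48); m=(im.min(2)>150).astype(np.uint8); m=cv2.morphologyEx(m,cv2.MORPH_OPEN,np.ones((81,81)))
    k=cv2.convexHull(max(cv2.findContours(m,0,1)[0],key=cv2.contourArea)); b=np.array([onz(D['top'],*q,50) for q in f(cv2.boxPoints(cv2.minAreaRect(k)))])
    print('head',b.mean(0),[(np.linalg.norm(x).round(1),np.degrees(np.arctan2(x[1],x[0])).round(1)) for x in (b[0]-b[1],b[1]-b[2])])
E
```

```text
top [342.68 220.88] [ 568.6 -158.1   92. ] [(np.float64(35.9), np.float64(32.4)), (np.float64(10.7), np.float64(-55.9)), (np.float64(36.0), np.float64(-147.7)), (np.float64(10.6), np.float64(123.9))]
scene [219.47 237.93] [ 569.8 -158.5   92. ] [(np.float64(11.0), np.float64(129.5)), (np.float64(38.5), np.float64(33.2)), (np.float64(11.0), np.float64(-52.2)), (np.float64(38.1), np.float64(-146.8))]
grip tri (array([ 568.96266491, -157.99418314,   91.35049196]), np.float64(0.5529527370801854))
stand [ 570.1 -158.4   20. ] [(np.float64(51.9), np.float64(123.1)), (np.float64(84.7), np.float64(31.2))]
top collar outer ((533.2442016601562, 178.8929901123047), (64.0934066772461, 66.71675109863281), 130.63314819335938)
ring ((536.4008178710938, 180.38302612304688), (45.6281623840332, 48.10771179199219), 24.3590087890625)
hole 23 [233.46 228.3 ] [551.3 180.   62. ]
hole 129 [233.15 238.4 ] [519.4 180.3  62. ]
scene collar outer ((533.4817504882812, 185.30026245117188), (102.47917938232422, 140.03663635253906), 28.861425399780273)Traceback (most recent call last):
  File "<stdin>", line 40, in <module>
ValueError: max() iterable argument is empty
```

>>> servo_tool --pt "1 0 0 0 0 0 -8.5" --pt "1 0 0 0 0 0 -8.5" --pt "1 0 0 0 0 0 -8.5" --pt "1 0 0 0 0 0 -8.5" --pt "1 0 0 0 0 0 -8.5" --pt "1 0 0 0 0 0 -8.5" --pt "1 0 0 0 0 0 -8.5" --pt "1 0 0 0 0 0 -8.5" --pt "1 0 0 0 0 0 -8.5" --pt "1 0 0 0 0 0 -8.5" --pt "1 0 0 0 0 0 -8.5" --pt "1 0 0 0 0 0 -8.5"

```text
clock: 1.3
position: [168.3, -601.5, 210.6]
ee_rot: [0.857, -0.515, -0.001, -0.0]
contact_force: [0.0, -0.2, -0.6]
gripper_width: 85.3
```

>>> servo_tool --pt "1 0 0 0 0 0 -8.5" --pt "1 0 0 0 0 0 -8.5" --pt "1 0 0 0 0 0 -8.5" --pt "1 0 0 0 0 0 -8.5" --pt "1 0 0 0 0 0 -8.5" --pt "1 0 0 0 0 0 -8.5" --pt "1 0 0 0 0 0 -8.5" --pt "1 0 0 0 0 0 -8.5" --pt "1 0 0 0 0 0 -8.5" --pt "1 0 0 0 0 0 -8.5" --pt "1 0 0 0 0 0 -8.5" --pt "1 0 0 0 0 0 0"

```text
clock: 2.5
position: [178.9, -594.6, 210.2]
ee_rot: [0.966, 0.259, -0.009, 0.002]
contact_force: [-0.9, -0.5, -0.1]
gripper_width: 85.2
```

```bash
cat >> h.py <<'E'
def togo(P,yaw=None):
    s=read_state(); r=R.from_quat(s['ee_rot']); d=r.inv().apply(np.array(P)-s['position'])
    x=r.as_matrix()[:,0]; y0=np.degrees(np.arctan2(x[1],x[0]))
    print('t',s['clock'],'pos',s['position'].round(2),'yaw',y0.round(2),'tilt',r.as_matrix()[:2,2].round(4),'shift cm',(d/10).round(3),'turn z', None if yaw is None else round(-((yaw-y0+180)%360-180),2),'F',s['contact_force'].round(2),'M',s['wrist_torque'].round(3),'w',round(s['gripper_width'],1),'q6',s['joints'][5].round(3))
E
python3 -c "
from h import *
togo([569,-158,190],32)"
```

```text
t 2.5 pos [ 178.88 -594.58  210.24] yaw 29.99 tilt [-0.0159 -0.0085] shift cm [ 55.64  -18.308   1.034] turn z -2.01 F [-0.88 -0.45 -0.12] M [ 0.044  0.005 -0.003] w 85.2 q6 3.096
```

>>> servo_tool --pt "1 2.3 -0.75 0 0 0 0" --pt "1 4 -1.3 0 0 0 0" --pt "1 4.5 -1.5 0 0 0 0" --pt "1 4.5 -1.5 0 0 0 0" --pt "1 4.5 -1.5 0 0 0 0" --pt "1 4.5 -1.5 0 0 0 0" --pt "1 4.5 -1.5 0 0 0 0" --pt "1 4.5 -1.5 0 0 0 0" --pt "1 4.5 -1.5 0 0 0 0" --pt "1 4.5 -1.5 0 0 0 0" --pt "1 4.5 -1.5 0 0 0 0" --pt "1 4 -1.3 0 0 0 0"

```text
clock: 3.7
position: [535.4, -194.2, 201.4]
ee_rot: [0.966, 0.259, -0.009, 0.003]
contact_force: [-0.4, -0.3, 1.0]
gripper_width: 85.3
```

```bash
python3 -c "
from h import *
togo([569,-158,190],32)"
```

```text
t 3.7 pos [ 535.38 -194.22  201.44] yaw 29.99 tilt [-0.0153 -0.0097] shift cm [ 4.742 -1.457  1.058] turn z -2.01 F [-0.43 -0.35  1.04] M [-0.063 -0.071 -0.014] w 85.3 q6 2.147
```

```bash
cat >> h.py <<'E'
def rv(yaw):
    r=R.from_quat(read_state()['ee_rot']); d=R.from_euler('z',yaw,degrees=True)*R.from_quat([1,0,0,0])
    print('rotvec tool deg',np.degrees((r.inv()*d).as_rotvec()).round(2))
E
python3 -c "
from h import *
rv(32)"
```

```text
rotvec tool deg [ 0.02  1.04 -2.01]
```

>>> servo_tool --pt "1 0 0 0 0 1.04 -2.01" --pt "1 2.4 -0.75 0.5 0 0 0" --pt "1 2.4 -0.75 0.5 0 0 0" --pt "1 0 0 0 0 0 0" --pt "1 0 0 0 0 0 0"

```text
clock: 4.2
position: [566.9, -157.7, 191.0]
ee_rot: [0.961, 0.276, -0.001, 0.0]
contact_force: [-0.4, -1.4, -0.5]
gripper_width: 85.2
```

```bash
python3 -c "
from h import *
togo([569,-158,67],32);rv(32)"
```

```text
t 4.2 pos [ 566.93 -157.71  191.04] yaw 31.99 tilt [-0.0009 -0.0005] shift cm [ 0.173  0.135 12.404] turn z -0.01 F [-0.41 -1.36 -0.48] M [ 0.022  0.025 -0.025] w 85.2 q6 2.125
rotvec tool deg [-0.01  0.06 -0.01]
```

>>> servo_tool --pt "0.6 0.17 0.13 2 0 0 0" --pt "0.6 0 0 3 0 0 0" --pt "0.6 0 0 3 0 0 0" --pt "0.6 0 0 2.4 0 0 0" --pt "0.6 0 0 1.5 0 0 0" --pt "0.6 0 0 0.5 0 0 0" --pt "0.6 0 0 0 0 0 0" --pt "0.6 0 0 0 0 0 0"

```text
clock: 5.0
position: [569.9, -158.6, 68.7]
ee_rot: [0.961, 0.275, 0.001, 0.001]
contact_force: [-0.5, 0.2, 0.9]
gripper_width: 51.2
```

```bash
python3 - <<'E'
from h import *
togo([569,-158,67],32);rv(32)
t=grab('top')['image'];s=grab('scene')['image']
B=np.hstack([cv2.resize(t[190:255,310:375],(400,400),interpolation=2),cv2.resize(s[210:275,190:255],(400,400),interpolation=2)])
cv2.imwrite('pics/g1.png',B[:,:,::-1])
E
```

```text
t 5.0 pos [ 569.85 -158.61   68.66] yaw 31.94 tilt [ 0.0022 -0.0009] shift cm [-0.041 -0.097  0.166] turn z -0.06 F [-0.53  0.16  0.86] M [-0.001  0.008 -0.023] w 51.2 q6 2.125
rotvec tool deg [ 0.11 -0.08 -0.06]
```

View pics/g1.png

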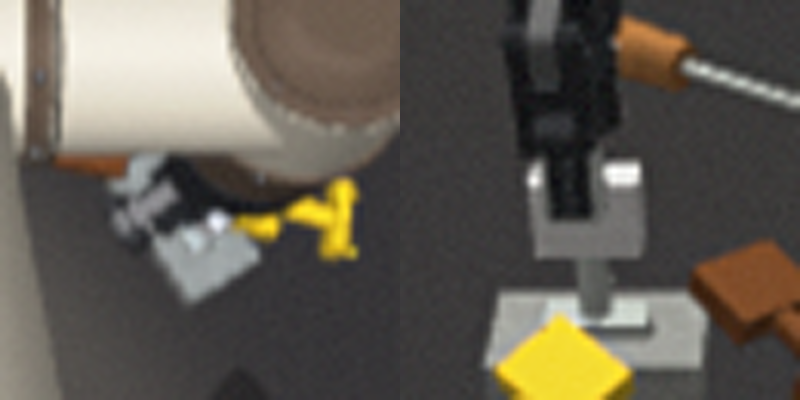

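>>> servo_tool --pt "0.6 -0.04 -0.1 0.1 0 0 0" --pt "0.1 0 0 0 0 0 0" --pt "0 0 0 0 0 0 0" --pt "0 0 0 0 0 0 0" --pt "0 0 0 0 0 0 0" --pt "0 0 0 0 0 0 0" --pt "0 0 0 0 0 0 0" --pt "0 0 0 0 0 0 0"

```text
clock: 5.9
position: [568.7, -157.6, 67.0]
ee_rot: [0.961, 0.275, 0.0, 0.001]
contact_force: [-0.8, -0.0, 3.6]
gripper_width: 11.8
```

```bash
python3 -c "
from h import *
togo([569,-158,67],32);rv(32)"
```

```text
t 5.9 pos [ 568.66 -157.57   66.96] yaw 31.97 tilt [ 0.001  -0.0009] shift cm [ 0.006  0.054 -0.004] turn z -0.03 F [-0.84 -0.04  3.58] M [ 0.001  0.151 -0.016] w 11.8 q6 2.124
rotvec tool deg [ 0.07 -0.02 -0.03]
```

>>> servo_tool --pt "0 0 0 -1 0 0 0" --pt "0 0 0 -2.5 0 0 0" --pt "0 0 0 -3 0 0 0" --pt "0 0 0 -2.5 0 0 0" --pt "0 0 0 0 0 0 8" --pt "0 0 0 0 0 0 8" --pt "0 0 0 0 0 0 8" --pt "0 0 0 0 0 0 8" --pt "0 0 0 0 0 0 0"

```text
clock: 6.8
position: [567.8, -157.2, 156.1]
ee_rot: [1.0, -0.0, -0.0, 0.0]
contact_force: [-0.8, -0.6, -1.2]
gripper_width: 11.6
```

```bash
python3 -c "
from h import *
togo([535.5,180,150],0);rv(0)"
```

```text
t 6.8 pos [ 567.77 -157.21  156.15] yaw -0.04 tilt [-0.0009 -0.0001] shift cm [ -3.253 -33.718   0.616] turn z -0.04 F [-0.81 -0.61 -1.21] M [-0.03   0.039  0.018] w 11.6 q6 1.565
rotvec tool deg [ 0.    0.05 -0.04]
```

>>> servo_tool --pt "0 -0.2 -1.7 0 0 0 0" --pt "0 -0.3 -3.2 0 0 0 0" --pt "0 -0.35 -4 0 0 0 0" --pt "0 -0.4 -4.2 0 0 0 0" --pt "0 -0.4 -4.2 0 0 0 0" --pt "0 -0.4 -4.2 0 0 0 0" --pt "0 -0.4 -4.2 0 0 0 0" --pt "0 -0.35 -4 0 0 0 0" --pt "0 -0.3 -2.5 0 0 0 0" --pt "0 -0.15 -1.5 0 0 0 0" --pt "0 0 0 0.6 0 0 0" --pt "0 0 0 0 0 0 0"

```text
clock: 8.0
position: [535.2, 178.8, 149.1]
ee_rot: [1.0, 0.0, -0.001, 0.001]
contact_force: [-0.1, -1.2, -1.6]
gripper_width: 11.4
```

```bash
python3 - <<'E'
from h import *
import pickle
togo([535.5,180,150],0)
D={n:grab(n) for n in('top','scene')}; pickle.dump(D,open('d1.pkl','wb'))
t=D['top']['image'];s=D['scene']['image']
B=np.hstack([cv2.resize(t[195:260,200:265],(390,600),interpolation=2)[:,:],cv2.resize(s[130:210,260:312],(390,600),interpolation=2)])
cv2.imwrite('pics/p1.png',B[:,:,::-1])
for n,P in(('L',[519.5,180,96]),('R',[551.5,180,96])): print(n,proj(D['scene'],P),(proj(D['scene'],P)-[260,130])*7.5+[390,0])
E
```

```text
t 8.0 pos [535.2  178.84 149.12] yaw 0.0 tilt [-0.0023 -0.0019] shift cm [ 0.03  -0.115 -0.088] turn z 0.0 F [-0.13 -1.25 -1.61] M [-0.086  0.033 -0.066] w 11.4 q6 0.961
L [280.29711407 170.78658534] [542.22835555 305.89939005]
R [290.1110139  173.61767628] [615.83260427 327.13257207]
```

View pics/p1.png

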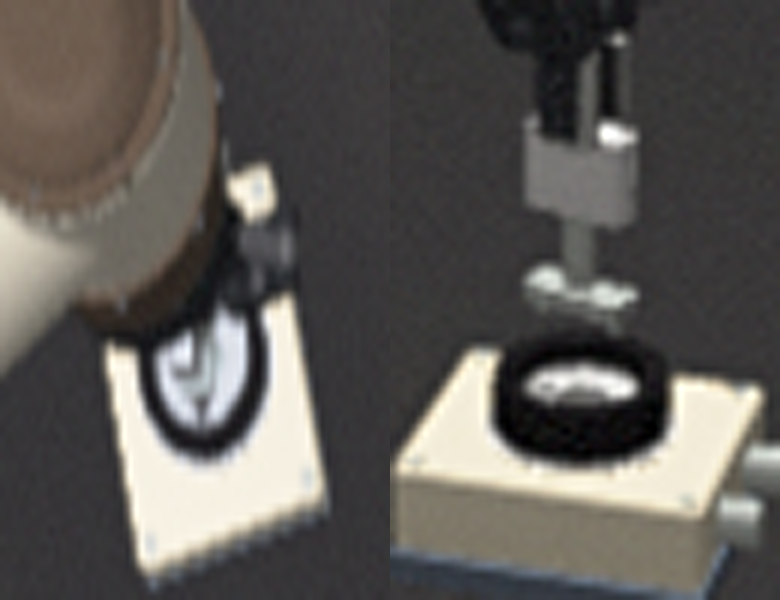

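>>> servo_tool --pt "0 0 -0.11 0.5 0 0.13 0" --pt "0 0 0 1 0 0 0" --pt "0 0 0 0.9 0 0 0" --pt "0 0 0 0.2 0 0 0" --pt "0 0 0 0 0 0 0"

```text
clock: 8.6
position: [535.9, 180.3, 123.5]
ee_rot: [1.0, -0.0, 0.001, 0.001]
contact_force: [-0.5, 0.0, -1.1]
gripper_width: 11.9
```

```bash
python3 -c "
from h import *
togo([535.2,180,109],0);rv(0)"
```

```text
t 8.6 pos [535.85 180.28 123.47] yaw -0.05 tilt [ 0.0012 -0.0017] shift cm [-0.067  0.025  1.447] turn z -0.05 F [-0.46  0.01 -1.13] M [ 0.053  0.008 -0.008] w 11.9 q6 0.956
rotvec tool deg [ 0.1  -0.07 -0.05]
```

>>> servo_tool --pt "0 -0.05 0.02 0.2 0 0 0" --pt "0 0 0 0.2 0 0 0" --pt "0 0 0 0.1 0 0 0" --pt "0 0 0 0.1 0 0 0" --pt "0 0 0 0.1 0 0 0"

```text
clock: 9.1
position: [535.7, 180.5, 117.4]
ee_rot: [1.0, -0.0, 0.001, 0.0]
contact_force: [-0.6, -0.3, -1.7]
gripper_width: 11.6
```

>>> servo_tool --pt "0 0 0 0.1 0 0 0" --pt "0 0 0 0.05 0 0 0"

```text
clock: 9.3
position: [535.7, 180.4, 115.7]
ee_rot: [1.0, -0.0, 0.001, 0.0]
contact_force: [-0.6, 0.2, -2.8]
gripper_width: 11.6
```

>>> servo_tool --pt "0 0 0 0.1 0 0 0" --pt "0 0 0 0.0 0 0 0"

```text
clock: 9.5
position: [535.6, 180.4, 114.7]
ee_rot: [1.0, -0.0, 0.001, 0.0]
contact_force: [0.3, 1.1, -1.4]
gripper_width: 11.7
```

>>> servo_tool --pt "0 0 0 0.1 0 0 0" --pt "0 0 0 0.0 0 0 0"

```text
clock: 9.7
position: [535.6, 180.4, 113.7]
ee_rot: [1.0, -0.0, 0.001, 0.0]
contact_force: [0.2, -0.4, -1.8]
gripper_width: 11.5
```

>>> servo_tool --pt "0 0 0 0.1 0 0 0" --pt "0 0 0 0.0 0 0 0"

```text
clock: 9.9
position: [535.6, 180.4, 112.7]
ee_rot: [1.0, -0.0, 0.001, 0.0]
contact_force: [0.3, -0.8, -1.8]
gripper_width: 11.5
```

>>> servo_tool --pt "0 0 0 0.1 0 0 0" --pt "0 0 0 0.0 0 0 0"

```text
clock: 10.1
position: [535.6, 180.4, 111.7]
ee_rot: [1.0, -0.0, 0.001, 0.0]
contact_force: [0.8, 0.0, -1.2]
gripper_width: 11.7
```

```bash
python3 -c "
from h import *
togo([535.2,180,109],0);rv(0)"
```

```text
t 10.1 pos [535.63 180.42 111.68] yaw -0.05 tilt [ 0.0024 -0.0008] shift cm [-0.044  0.042  0.268] turn z -0.05 F [ 0.77  0.   -1.19] M [ 0.052 -0.047 -0.018] w 11.7 q6 0.956
rotvec tool deg [ 0.04 -0.14 -0.05]
```

>>> servo_tool --pt "0 0 0 0.1 0 0 0" --pt "0 0 0 0.05 0 0 0"

```text
clock: 10.3
position: [535.7, 180.4, 110.2]
ee_rot: [1.0, -0.0, 0.001, 0.0]
contact_force: [-0.2, 0.1, -1.4]
gripper_width: 11.5
```

>>> servo_tool --pt "0 0 0 0.05 0 0 0" --pt "0 0 0 0 0 0 0"

```text
clock: 10.5
position: [535.6, 180.5, 109.7]
ee_rot: [1.0, -0.0, 0.001, 0.0]
contact_force: [-0.2, 0.7, -1.9]
gripper_width: 11.9
```

>>> servo_tool --pt "0 0 0 0.05 0 0 0" --pt "0 0 0 0 0 0 0"

```text
clock: 10.7
position: [535.7, 180.5, 109.3]
ee_rot: [1.0, -0.0, 0.001, 0.0]
contact_force: [0.2, 0.4, -2.1]
gripper_width: 11.7
```

>>> servo_tool --pt "0 0 0 0.04 0 0 0" --pt "0 0 0 0 0 0 0"

```text
clock: 10.9
position: [535.8, 180.5, 109.0]
ee_rot: [1.0, -0.0, 0.001, 0.0]
contact_force: [-0.4, 0.4, -1.4]
gripper_width: 11.2
```

>>> servo_tool --pt "0 0 0 0.03 0 0 0" --pt "0 0 0 0 0 0 0"

```text
clock: 11.1
position: [535.9, 180.5, 109.0]
ee_rot: [1.0, -0.0, 0.002, 0.0]
contact_force: [-0.1, 0.7, 1.0]
gripper_width: 11.5
```

>>> servo_tool --pt "0 0 0 0.03 0 0 0" --pt "0 0 0 0 0 0 0"

```text
clock: 11.3
position: [536.0, 180.5, 108.9]
ee_rot: [1.0, -0.0, 0.002, 0.0]
contact_force: [-1.2, 0.4, 2.8]
gripper_width: 11.8
```

>>> servo_tool --pt "0 0 0 -0.02 0 0 1.5" --pt "0 0 0 0 0 0 1.5" --pt "0 0 0 0 0 0 1.5" --pt "0 0 0 0 0 0 1.5" --pt "0 0 0 0 0 0 1.5" --pt "0 0 0 0 0 0 1.5" --pt "0 0 0 0 0 0 1.5" --pt "0 0 0 0 0 0 1.5"

```text
clock: 12.1
position: [536.1, 180.7, 108.8]
ee_rot: [0.994, -0.106, 0.002, -0.0]
contact_force: [-0.6, 0.4, 4.0]
gripper_width: 11.6
```

```bash
python3 -c "
from h import *
togo([535.2,180,109],-12);rv(-12)"
```

```text
t 12.1 pos [536.08 180.72 108.82] yaw -12.15 tilt [ 0.0036 -0.0002] shift cm [-0.071  0.089 -0.018] turn z -0.15 F [-0.59  0.38  4.03] M [0.251 0.089 0.144] w 11.6 q6 0.744
rotvec tool deg [-0.03 -0.2  -0.15]
```

>>> servo_tool --pt "0 0 0 -0.01 0 0 2" --pt "0 0 0 0 0 0 2" --pt "0 0 0 0 0 0 2" --pt "0 0 0 0 0 0 2" --pt "0 0 0 0 0 0 2" --pt "0 0 0 0 0 0 2" --pt "0 0 0 0 0 0 2" --pt "0 0 0 0 0 0 2" --pt "0 0 0 0 0 0 2" --pt "0 0 0 0 0 0 2"

```text
clock: 13.1
position: [536.2, 180.5, 108.9]
ee_rot: [0.961, -0.277, 0.002, -0.0]
contact_force: [-0.7, -0.3, 3.5]
gripper_width: 11.6
```

```bash
python3 -c "
from h import *
togo([535.2,180,109],-32);rv(-32)"
```

```text
t 13.1 pos [536.23 180.54 108.85] yaw -32.17 tilt [ 0.0037 -0.0005] shift cm [-0.059  0.1   -0.015] turn z -0.17 F [-0.69 -0.32  3.45] M [-0.053 -0.174  0.134] w 11.6 q6 0.395
rotvec tool deg [-0.09 -0.2  -0.17]
```

>>> servo_tool --pt "0 0 0 0 0 0 1" --pt "0 0 0 0 0 0 1" --pt "0 0 0 0 0 0 1" --pt "0 0 0 0 0 0 1" --pt "0 0 0 0 0 0 1"

```text
clock: 13.6
position: [536.1, 180.5, 108.8]
ee_rot: [0.948, -0.318, 0.002, -0.0]
contact_force: [1.5, -0.3, 4.7]
gripper_width: 11.6
```

```bash
python3 -c "
from h import *
togo([535.2,180,109],-37)"
```

```text
t 13.6 pos [536.06 180.53 108.83] yaw -37.11 tilt [ 0.0034 -0.0005] shift cm [-0.036  0.094 -0.018] turn z -0.11 F [ 1.47 -0.29  4.72] M [-0.086 -0.485  0.153] w 11.6 q6 0.309
```

>>> servo_tool --pt "0 0 0 -0.01 0 0 1" --pt "0 0 0 0 0 0 1" --pt "0 0 0 0 0 0 1"

```text
clock: 13.9
position: [535.9, 180.5, 108.8]
ee_rot: [0.939, -0.343, 0.002, -0.0]
contact_force: [1.7, -0.5, 3.7]
gripper_width: 11.3
```

```bash
python3 -c "
from h import *
togo([535.2,180,109],-40)"
```

```text
t 13.9 pos [535.93 180.48 108.82] yaw -40.12 tilt [ 0.003  -0.0006] shift cm [-0.025  0.083 -0.018] turn z -0.12 F [ 1.68 -0.54  3.73] M [-0.158 -0.635  0.154] w 11.3 q6 0.256
```

>>> servo_tool --pt "0 0.03 -0.025 0 0 0 1" --pt "0 0 0 0 0 0 1" --pt "0 0 0 0 0 0 1"

```text
clock: 14.2
position: [536.1, 180.4, 108.8]
ee_rot: [0.93, -0.368, 0.001, -0.0]
contact_force: [2.8, -1.5, 4.6]
gripper_width: 11.6
```

```bash
python3 -c "
from h import *
togo([535.2,180,109],-43)"
```

```text
t 14.2 pos [536.11 180.41 108.84] yaw -43.12 tilt [ 0.0026 -0.0007] shift cm [-0.038  0.092 -0.016] turn z -0.12 F [ 2.77 -1.49  4.64] M [-0.192 -0.424  0.15 ] w 11.6 q6 0.204
```

>>> servo_tool --pt "0 0.02 -0.02 0 0 0 1" --pt "0 0 0 0 0 0 1" --pt "0 0 0 0 0 0 1"

```text
clock: 14.5
position: [536.3, 180.4, 108.8]
ee_rot: [0.92, -0.392, 0.001, -0.0]
contact_force: [0.9, 0.0, 5.4]
gripper_width: 11.6
```

```bash
python3 -c "
from h import *
togo([535.2,180,109],-46)"
```

```text
t 14.5 pos [536.28 180.4  108.83] yaw -46.12 tilt [ 0.0024 -0.0008] shift cm [-0.046  0.106 -0.017] turn z -0.12 F [0.93 0.04 5.36] M [-0.218 -0.394  0.069] w 11.6 q6 0.152
```

>>> servo_tool --pt "0 0 0 -0.02 0 0 1" --pt "0 0 0 0 0 0 1" --pt "0 0 0 0 0 0 1"

```text
clock: 14.8
position: [536.2, 180.3, 108.8]
ee_rot: [0.909, -0.416, 0.001, -0.0]
contact_force: [1.1, -0.4, 4.1]
gripper_width: 11.4
```

```bash
python3 -c "
from h import *
togo([535.2,180,109],-49)"
```

```text
t 14.8 pos [536.21 180.33 108.84] yaw -49.13 tilt [ 0.0022 -0.0009] shift cm [-0.041  0.098 -0.016] turn z -0.13 F [ 1.13 -0.45  4.09] M [-0.311 -0.437  0.13 ] w 11.4 q6 0.1
```

>>> servo_tool --pt "0 0.01 -0.01 0 0 0 1" --pt "0 0 0 0 0 0 1" --pt "0 0 0 0 0 0 1"

```text
clock: 15.1
position: [536.3, 180.3, 108.8]
ee_rot: [0.898, -0.439, 0.001, -0.0]
contact_force: [0.1, -1.3, 4.6]
gripper_width: 11.1
```

```bash
python3 -c "
from h import *
togo([535.2,180,109],-52)"
```

```text
t 15.1 pos [536.34 180.35 108.84] yaw -52.12 tilt [ 0.0022 -0.0009] shift cm [-0.043  0.111 -0.017] turn z -0.12 F [ 0.13 -1.31  4.61] M [-0.26  -0.265  0.183] w 11.1 q6 0.048
```

>>> servo_tool --pt "0 0 0 0 0 0 1" --pt "0 0 0 0 0 0 1"

```text
clock: 15.3
position: [536.4, 180.4, 108.8]
ee_rot: [0.891, -0.455, 0.001, -0.0]
contact_force: [1.2, -0.6, 5.1]
gripper_width: 11.3
```

```bash
python3 -c "
from h import *
togo([535.2,180,109],-54)"
```

```text
t 15.3 pos [536.38 180.42 108.85] yaw -54.07 tilt [ 0.0023 -0.0009] shift cm [-0.035  0.12  -0.015] turn z -0.07 F [ 1.2  -0.58  5.14] M [-0.263 -0.287  0.499] w 11.3 q6 0.013
```

>>> servo_tool --pt "0 0 0 0 0 0 0"

```text
clock: 15.4
position: [536.4, 180.4, 108.8]
ee_rot: [0.891, -0.454, 0.001, -0.0]
contact_force: [0.9, -1.4, 4.8]
gripper_width: 11.6
```

```bash
python3 -c "
from h import *
togo([535.2,180,109],-54)"
```

```text
t 15.4 pos [536.41 180.42 108.85] yaw -54.04 tilt [ 0.0023 -0.0009] shift cm [-0.037  0.122 -0.016] turn z -0.04 F [ 0.86 -1.39  4.76] M [-0.355 -0.298  0.387] w 11.6 q6 0.014
```

The torque rose from about 0.15 to 0.39–0.5 N m within 2° and stayed there, so the ring is at the hard stop. I'll unload inside the backlash, then lift out.

>>> servo_tool --pt "0 0 0 0 0 0 -1" --pt "0 0 0 0 0 0 -1" --pt "0 0 0 0 0 0 -0.5" --pt "0 0 0 0 0 0 0"

```text
clock: 15.8
position: [536.4, 180.4, 108.9]
ee_rot: [0.9, -0.435, 0.001, -0.0]
contact_force: [0.0, -0.4, 3.8]
gripper_width: 11.6
```

```bash
python3 -c "
from h import *
togo([535.2,180,109],-52)"
```

```text
t 15.8 pos [536.42 180.45 108.86] yaw -51.56 tilt [ 0.0024 -0.0005] shift cm [-0.041  0.123 -0.015] turn z 0.44 F [ 0.04 -0.44  3.8 ] M [-0.241 -0.202  0.052] w 11.6 q6 0.058
```

>>> servo_tool --pt "0 0 0 -0.15 0 0 0" --pt "0 0 0 -0.25 0 0 0" --pt "0 0 0 -0.3 0 0 0" --pt "0 0 0 -0.3 0 0 0" --pt "0 0 0 -0.5 0 0 0" --pt "0 0 0 -1 0 0 0" --pt "0 0 0 -1.5 0 0 0" --pt "0 0 0 -0.8 0 0 0" --pt "0 0 0 0 0 0 0"

```text
clock: 16.7
position: [537.2, 181.0, 158.8]
ee_rot: [0.901, -0.435, 0.002, -0.002]
contact_force: [0.8, 0.4, -2.0]
gripper_width: 11.8
```

```bash
python3 -c "
from h import *
togo([568.7,-157.6,156],32);rv(32)"
```

```text
t 16.7 pos [537.19 180.96 158.81] yaw -51.54 tilt [0.0056 0.0012] shift cm [28.468 18.593  0.258] turn z -83.54 F [ 0.78  0.42 -2.02] M [ 0.033 -0.038 -0.039] w 11.8 q6 0.058
rotvec tool deg [ -0.13  -0.34 -83.54]
```

Now I'll check the ring holes from the top view later, once the arm is clear. First I'll rotate by −83.5° and move to the stand.

>>> servo_tool --pt "0 0 0 0 0 0 -8.4" --pt "0 0 0 0 0 0 -8.4" --pt "0 0 0 0 0 0 -8.4" --pt "0 0 0 0 0 0 -8.4" --pt "0 0 0 0 0 0 -8.4" --pt "0 0 0 0 0 0 -8.4" --pt "0 0 0 0 0 0 -8.4" --pt "0 0 0 0 0 0 -8.4" --pt "0 0 0 0 0 0 -8.4" --pt "0 0 0 0 0 0 -7.9" --pt "0 0 0 0 0 0 0"

```text
clock: 17.8
position: [535.9, 180.3, 156.3]
ee_rot: [0.961, 0.275, 0.001, 0.001]
contact_force: [0.4, 0.2, -1.8]
gripper_width: 11.8
```

```bash
python3 -c "
from h import *
togo([568.7,-157.6,156],32);rv(32)"
```

```text
t 17.8 pos [535.93 180.27 156.34] yaw 31.93 tilt [ 0.0014 -0.0011] shift cm [-15.089  30.407   0.078] turn z -0.07 F [ 0.35  0.18 -1.83] M [ 0.01  -0.031  0.009] w 11.8 q6 1.515
rotvec tool deg [ 0.1  -0.03 -0.07]
```

>>> servo_tool --pt "0 -0.8 1.6 0 0 0 0" --pt "0 -1.5 3 0 0 0 0" --pt "0 -1.9 3.8 0 0 0 0" --pt "0 -1.9 3.8 0 0 0 0" --pt "0 -1.9 3.8 0 0 0 0" --pt "0 -1.9 3.8 0 0 0 0" --pt "0 -1.9 3.8 0 0 0 0" --pt "0 -1.5 3.1 0 0 0 0" --pt "0 -1.1 2.3 0 0 0 0" --pt "0 -0.7 1.4 0 0 0 0" --pt "0 0 0 0 0 0 0" --pt "0 0 0 0 0 0 0"

```text
clock: 19.0
position: [568.7, -157.4, 156.9]
ee_rot: [0.962, 0.275, 0.001, 0.0]
contact_force: [-0.2, 1.2, -1.8]
gripper_width: 11.4
```

```bash
python3 -c "
from h import *
togo([568.7,-157.6,90],32);rv(32)"
```

```text
t 19.0 pos [ 568.74 -157.4   156.94] yaw 31.87 tilt [ 0.0019 -0.0003] shift cm [-2.400e-02  6.000e-03  6.694e+00] turn z -0.13 F [-0.23  1.21 -1.76] M [ 0.045 -0.011 -0.012] w 11.4 q6 2.122
rotvec tool deg [ 0.07 -0.08 -0.13]
```

>>> servo_tool --pt "0 0 0 1.5 0 0 0" --pt "0 0 0 2 0 0 0" --pt "0 0 0 2 0 0 0" --pt "0 0 0 1 0 0 0" --pt "0 0 0 0.5 0 0 0" --pt "0 0 0 0.3 0 0 0" --pt "0 0 0 0.2 0 0 0" --pt "0 0 0 0.2 0 0 0" --pt "0 0 0 0 0 0 0"

```text
clock: 19.9
position: [569.5, -157.4, 80.5]
ee_rot: [0.961, 0.275, 0.001, 0.001]
contact_force: [-1.1, -0.2, -0.8]
gripper_width: 11.5
```

```bash
python3 -c "
from h import *
togo([568.7,-157.6,67],32);rv(32)"
```

```text
t 19.9 pos [ 569.52 -157.44   80.52] yaw 31.95 tilt [ 0.0032 -0.0006] shift cm [-0.081 -0.032  1.351] turn z -0.05 F [-1.13 -0.2  -0.77] M [-0.019  0.019  0.033] w 11.5 q6 2.123
rotvec tool deg [ 0.13 -0.13 -0.05]
```

>>> servo_tool --pt "0 -0.04 -0.02 0.3 0 0 0" --pt "0 0 0 0.3 0 0 0" --pt "0 0 0 0.2 0 0 0" --pt "0 0 0 0.1 0 0 0" --pt "0 0 0 0 0 0 0"

```text
clock: 20.4
position: [568.7, -157.4, 70.9]
ee_rot: [0.961, 0.275, 0.001, 0.001]
contact_force: [-0.4, -0.4, -1.4]
gripper_width: 11.8
```

>>> servo_tool --pt "0 0 0 0.1 0 0 0" --pt "0 0 0 0.1 0 0 0" --pt "0 0 0 0.05 0 0 0"

```text
clock: 20.7
position: [568.9, -157.5, 68.6]
ee_rot: [0.961, 0.275, 0.001, 0.001]
contact_force: [-0.0, 0.6, -0.6]
gripper_width: 11.4
```

```bash
python3 -c "
from h import *
togo([568.7,-157.6,67],32);rv(32)"
```

```text
t 20.7 pos [ 568.93 -157.45   68.64] yaw 31.96 tilt [ 0.0025 -0.0006] shift cm [-0.028 -0.     0.164] turn z -0.04 F [-0.02  0.62 -0.64] M [0.049 0.108 0.004] w 11.4 q6 2.123
rotvec tool deg [ 0.11 -0.1  -0.04]
```

Pins are in the stand's holes with no side force. I'll seat it now.

>>> servo_tool --pt "0 0 0 0.08 0 0 0" --pt "0 0 0 0.05 0 0 0" --pt "0 0 0 0 0 0 0"

```text
clock: 21.0
position: [568.9, -157.4, 67.3]
ee_rot: [0.961, 0.275, 0.001, 0.001]
contact_force: [-0.8, 0.5, -2.6]
gripper_width: 11.7
```

>>> servo_tool --pt "0 0 0 0.03 0 0 0" --pt "0 0 0 0 0 0 0"

```text
clock: 21.2
position: [569.0, -157.4, 67.1]
ee_rot: [0.961, 0.275, 0.001, 0.001]
contact_force: [0.6, 0.2, -1.6]
gripper_width: 11.4
```

>>> servo_tool --pt "0 0 0 0.03 0 0 0" --pt "0 0 0 0 0 0 0"

```text
clock: 21.4
position: [569.1, -157.5, 67.0]
ee_rot: [0.961, 0.275, 0.001, 0.001]
contact_force: [-0.2, 1.0, -0.7]
gripper_width: 11.4
```

>>> servo_tool --pt "0.2 0 0 0 0 0 0" --pt "0.4 0 0 0 0 0 0" --pt "0.6 0 0 0 0 0 0" --pt "0.6 0 0 0 0 0 0" --pt "0.6 0 0 0 0 0 0" --pt "0.6 0 0 0 0 0 0"

```text
clock: 22.0
position: [569.0, -157.5, 66.9]
ee_rot: [0.961, 0.275, 0.001, 0.001]
contact_force: [0.3, 1.0, -0.3]
gripper_width: 50.8
```

>>> servo_tool --pt "0.6 0 0 -0.5 0 0 0" --pt "0.6 0 0 -1.5 0 0 0" --pt "0.6 0 0 -2.5 0 0 0" --pt "0.6 0 0 -3 0 0 0" --pt "0.6 0 0 -3 0 0 0" --pt "0.6 0 0 -2.5 0 0 0"

```text
clock: 22.6
position: [568.9, -157.5, 199.2]
ee_rot: [0.961, 0.275, 0.002, 0.001]
contact_force: [-0.3, -0.9, -0.7]
gripper_width: 51.3
```

>>> servo_tool --pt "0.6 -2 0 0 0 0 0" --pt "0.6 -4 0 0 0 0 0" --pt "0.6 -4.5 0 0 0 0 0" --pt "0.6 -4.5 0 0 0 0 0" --pt "0.6 -4.5 0 0 0 0 0" --pt "0.6 -3 0 0 0 0 0" --pt "0.6 0 0 0 0 0 0"

```text
clock: 23.3
position: [374.7, -277.5, 197.1]
ee_rot: [0.962, 0.274, 0.001, 0.001]
contact_force: [0.3, -0.4, 0.3]
gripper_width: 51.0
```

```bash
python3 - <<'E'
from h import *
import pickle
togo([535.2,180,109],0)
D={n:grab(n,n+'9.png') for n in('top','scene')}; pickle.dump(D,open('d9.pkl','wb'))
t=D['top']['image'];s=D['scene']['image']
B=np.hstack([cv2.resize(t[205:265,205:265],(390,390),interpolation=2),cv2.resize(s[220:280,190:250],(390,390),interpolation=2)])
B=np.vstack([B,cv2.resize(t[180:290,270:450],(780,210*1),interpolation=2)]) 
cv2.imwrite('pics/f1.png',B[:,:,::-1])
E
```

```text
t 23.3 pos [ 374.74 -277.49  197.07] yaw 31.75 tilt [ 0.0028 -0.0006] shift cm [ 37.698 -30.479   8.824] turn z 31.75 F [ 0.32 -0.43  0.29] M [ 0.022 -0.04   0.039] w 51.0 q6 2.413
```

View pics/f1.png

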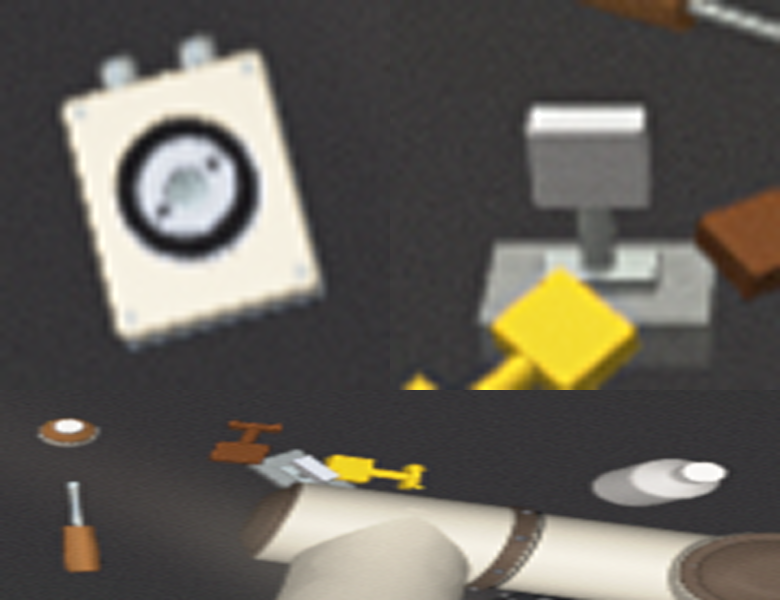

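View pics/scene9.png

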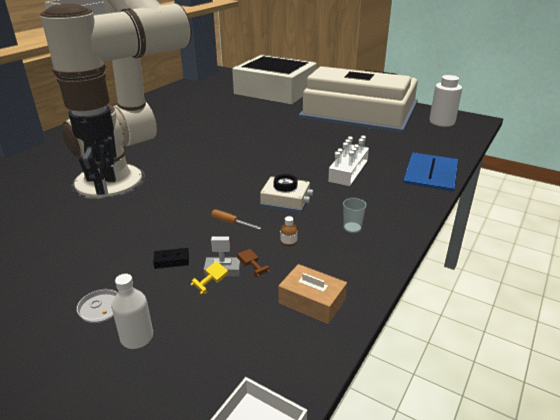

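The ring's holes have turned clockwise: they now lie at (212,163) and (163,211) in the crop. The spanner stands in its stand. The brown and yellow look-alikes now lie down, and both were already down in the t=5 s grasp picture. I'll look for the cause before handing in.

```bash
python3 - <<'E'
from h import *
import pickle
D=pickle.load(open('d0.pkl','rb')); N=pickle.load(open('d9.pkl','rb'))
t=D['top']['image'];s=D['scene']['image']
B=np.hstack([cv2.resize(t[180:245,315:385],(400,371),interpolation=2),cv2.resize(s[235:300,180:280],(400,260),interpolation=2)[:].copy() if 0 else cv2.resize(s[235:305,180:280],(400,371),interpolation=2)])
n=N['scene']['image']
B=np.vstack([B,np.hstack([cv2.resize(N['top']['image'][180:245,315:385],(400,229),interpolation=2),cv2.resize(n[235:305,180:280],(400,229),interpolation=2)])])
cv2.imwrite('pics/l.png',B[:,:,::-1])
# ring hole line now
I=N['top']['image'][218:250,218:250]; g=cv2.resize(I,None,fx=8,fy=8,interpolation=2).max(2)
f=lambda p:(np.asarray(p,float)+.5)/8-.5+[218,218]
yy,xx=np.mgrid[:g.shape[0],:g.shape[1]]; c=(proj(N['top'],[535.3,180,62])-[218,218]+.5)*8-.5
rr=np.hypot(xx-c[0],yy-c[1]); m=((g<150)&(rr<55)&(rr>28)).astype(np.uint8)
k,l,st,ce=cv2.connectedComponentsWithStats(m)
P=[(st[i,4],onz(N['top'],*f(ce[i]),62)[:2].round(1)) for i in range(1,k) if st[i,4]>15]; print(P)
# yellow extents: top-of-thing and foot in each view
for nm,d in(('top',D['top']),('scene',D['scene'])):
    I=d['image'].astype(int); m=((I[...,0]>150)&(I[...,1]>120)&(I[...,2]<80)); y,x=np.nonzero(m); print(nm,x.min(),x.max(),y.min(),y.max(),x.mean(),y.mean())
    print(' ifupright', [proj(d,[*onz(D['top'],367,232,0)[:2],z]).round(1) for z in(0,79)])
E
```

```text
[(np.int32(129), array([546.5, 168.2])), (np.int32(140), array([523.9, 191.4]))]
top 287 375 217 273 349.3269230769231 234.07051282051282
 ifupright [array([367., 232.]), array([372.3, 227.9])]
scene 103 279 5 312 196.8904761904762 263.3809523809524
 ifupright [array([189.1, 289.5]), array([185.2, 261.5])]
```

View pics/l.png

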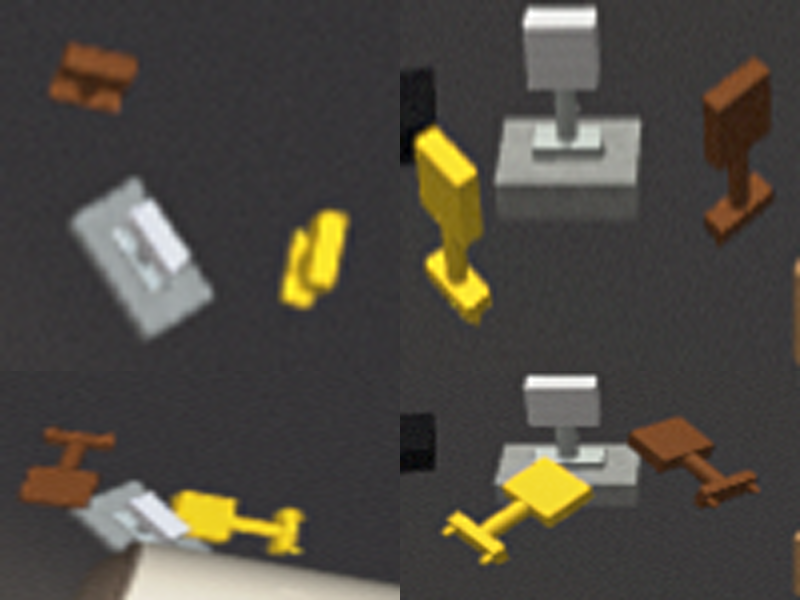

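```bash
python3 -c "
from h import *
print(job_done())"
```

```text
the job is handed in; nothing more can be done
None
```

The ring is home against its stop and the spanner is back in its stand, but the brown and yellow look-alikes fell over during the run. I handed the job in at about 23 s of the 72 s allowed.

**Ring:** The pins went in with no sideways force, and the crossbar came to rest on the ring's face at the expected height. While turning clockwise the torque stayed around 0.07–0.18 N m. It then jumped to 0.5 and held at 0.39 N m, so I stopped there. That peak works out to about 16 N per pin, calculated from the torque and not measured. I released the load by turning back 2.5° inside the pins' play, then lifted out.

**Spanner:** It went back at the pose it was taken from, and it stayed upright in the stand after I let go and moved the arm clear.

**Last checks:**
- **Ring angle:** the top view puts the line of the holes at about −46°, against about −0.5° at the start. From the spanner's final angle of −54° less about 5° of play, I expected about −49°. The two agree within what I can measure.
- **Look-alikes:** both stood on their bare pins in the first picture and were already lying beside the stand at about 5 s, before I gripped anything. I saw no contact force, and the fingers were well clear by my estimate. They most likely fell over by themselves, but I have no picture of it happening. I left them as they lie, and the yellow one may be touching the stand.
- **Other objects:** in the last scene picture nothing else looked moved; I compared by eye only.
- **Wrist limit:** early on, the last joint reached about 3.096 rad of its 3.1 rad range, which tilted the tool by about 1°. I corrected that before the grasp.

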